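# Refill the inspection tray in reverse order

## Robot

A 6-joint arm with a two-finger parallel gripper is mounted at the origin on the work surface. World frame = base frame: x ahead of the robot, y to its left, z up, the work surface at z = 0. Lengths are in m, angles in degrees, forces in N, time in s.
With the tool pointing down it reaches from about 0.325 to 0.775 m from the base axis. Payload 5.5 kg.
Tool frame: the origin (TCP) lies at the centre of the arm's flange, where the gripper is bolted on; the fingertips stand 182 mm ahead of it and the grasp point (between the pads) lies 163 mm ahead of it; z points along the fingers, y is the direction in which the jaws open and shut (so a half turn about z gives the same grasp; the last joint's range is limited). The gripper opens to 88 mm and grips with 3 to 60 N. Pads are 20 mm wide; open, the fingers measure 115 mm over their backs; the gripper's body (75 mm by 178 mm) begins 61 mm behind the grasp point.
Start: joints at [-68.68, 5.22, 70.514, -0, 104.267, -3.249], TCP at [0.249, -0.546, 0.405] pointing down, gripper open.
Joint ranges: [-164.24, 164.24], [-49.07, 125.15], [9.68, 141.18], [-86.29, 266.29], [3.28, 154.24], [-151.56, 151.56]. Speed limits (degrees/s): [147.25, 147.25, 172.46, 180, 180, 180].

## Interface

Orientations are given as [roll, pitch, yaw] about the fixed x, y, z axes, in that order (R = Rz(yaw) Ry(pitch) Rx(roll)).
In Python, from station import r gives the robot as it stands. The module is installed in compiled form; this text tells all that it offers. Calls block until the motion is done:
- r.reach(position, orientation): joint-space move of the TCP to a pose.
- r.servo_line(position, rotation=None, speed=0.15): straight line of the TCP; rotation=None keeps the orientation; speed is the mean speed in m/s.
- r.move_joints(angles): joint-space move.
- r.let_go() and r.grab(squeeze=None): open the fingers fully, or close them until they stop; squeeze is the grip in N (None keeps the last).
- r.wait(seconds).
- r.inverse_kinematics(position, orientation): joint angles nearest the present ones, or None.
- r.sense(): the state.
- r.snapshot(name): name is "scene" or "top" or "wrist"; returns a dict with "frame" (420x560x3 uint8, red, green, blue), "fx", "fy", "cx", "cy" (pixels), "R" (3x3) and "t" (3): a world point X has camera coordinates R X + t. Camera axes: x right, y down, z forward; pixel columns grow to the right and rows downward; lengths in m; the calibration is good to about 2 mm. The wrist camera is an equidistant fisheye: a pixel r from the principal point sees the ray r / f radians off the axis. A picture is of the moment at which its call begins. There is no depth.
A pose or a line that the arm cannot do raises r.IKError and nothing moves.
- r.hand_in(): hands the job in, once; it reports no verdict.
The state is a dict: "clock": time; "joints": joint angles; "joint_vel": joint speeds; "joint_torque": joint torques, N m; "tcp_pos": TCP position; "orientation": TCP orientation; "contact_force": force on the tool from outside, world axes, zero at the start; "torque": the same for the moment, N m; "opening": finger opening in m.
Only numpy, scipy, OpenCV 4.12 (cv2) and the standard library are available. Lean on these libraries where they do the work, as an engineer would, in place of code of your own. Each camera call takes 0.05 s, during which the arm holds its last target.

## Task

Move the four coaxial parts from the grey dishes of the source rack into the black inspection tray, one upright in each compartment and in reverse order, because the tray is read from the other side: the part that starts leftmost as seen from the robot goes into the tray's rightmost compartment, the next one beside it, and so on. Set each part down rather than dropping it, tip none over, and leave them all released and standing still.

Things in the scene. Friction and masses are not known exactly. Their poses are not given: they have to be found in the camera images.
- load_mid (a point): Finned load: near-black cylinder with stacked round cooling fins, diameter 34, 60 tall, about 0.13 kg. Stands on a round steel nut, diameter 30, 14 tall. Point: its centre, half-way up, on its axis; z up. Starts standing in a dish, on a floor 5 mm above the bench, its x axis within 0.25 rad of the rack's. Round: grasp in any direction, 34 wide.
- hex_mid (a point): Hex adapter: brass hexagonal body, 30 across the flats that face along its x, from 14 to 46 up; a 16 mm wide stub on top; 56 tall, about 0.14 kg. Stands on a round steel nut, diameter 30, 14 tall. Point: its centre, half-way up, on its axis; z up. Starts standing in a dish, on a floor 5 mm above the bench, its x axis within 0.25 rad of the rack's. Grasp along its x, 30 wide.
- box_mid (a point): Detector box: square aluminium body, 32 x 32, from 14 to 54 up; a 10 mm wide stub on top; 64 tall, about 0.12 kg. Stands on a round steel nut, diameter 30, 14 tall. Point: its centre, half-way up, on its axis; z up. Starts standing in a dish, on a floor 5 mm above the bench, its x axis within 0.25 rad of the rack's. Grasp along its x or y, 32 wide.
- barrel_mid (a point): Slim barrel: plain steel cylinder, diameter 22, dark rings near the top, 72 tall, about 0.12 kg. Stands on a round steel nut, diameter 30, 14 tall. Point: its centre, half-way up, on its axis; z up. Starts standing in a dish, on a floor 5 mm above the bench, its x axis within 0.25 rad of the rack's. Round: grasp in any direction, 22 wide.
- dish_load: Square grey dish (58 x 58, walls 2 thick, 12 tall) of the source rack in which the finned load starts. The four dishes look alike and are fixed to the rack, so they record the starting order. Origin: centre of its underside, 3 mm above the bench; inner floor 5 mm above the bench.
- dish_hex: Square grey dish (58 x 58, walls 2 thick, 12 tall) of the source rack in which the hex adapter starts. The four dishes look alike and are fixed to the rack, so they record the starting order. Origin: centre of its underside, 3 mm above the bench; inner floor 5 mm above the bench.
- dish_box: Square grey dish (58 x 58, walls 2 thick, 12 tall) of the source rack in which the detector box starts. The four dishes look alike and are fixed to the rack, so they record the starting order. Origin: centre of its underside, 3 mm above the bench; inner floor 5 mm above the bench.
- dish_barrel: Square grey dish (58 x 58, walls 2 thick, 12 tall) of the source rack in which the slim barrel starts. The four dishes look alike and are fixed to the rack, so they record the starting order. Origin: centre of its underside, 3 mm above the bench; inner floor 5 mm above the bench.
- source_rack: Aluminium plate, 70 (x) by 252 (y) by 3, fixed, carrying the row of four grey dishes, centred at y = +90, +30, -30, -90 mm, x = 0 in its frame. Origin: centre of its underside, on the bench; y along the row to the robot's left (turned at most 0.15 rad), x across it, away from the robot. Either rack may be the nearer one.
- tray: Black inspection tray with dark grey compartment floors, 72 (x) by 252 (y), 15 tall, fixed, empty at the start: a row of four compartments, 54 x 54 inside, floor 5 mm above the bench, walls 6 to 9 thick, centred at y = +90, +30, -30, -90 mm, x = 0 in its frame. Origin: centre of its underside, on the bench; y along the row to the robot's left (turned at most 0.15 rad), x across it, away from the robot. 
Mind the look-alikes: they are no part of the job. Leave any green look-alike of the part that bears load_mid alone.

How it is judged:
By the outcome, as a careful person would: the job done as asked, in the order asked, and still so for the second after the job is handed in, with the robot touching nothing.
It also fails if it takes over 90 s, if anything falls off the work surface, if the arm or the gripper's body presses on something with over 40 N, if the wrist force passes 120 N, or if a joint passes its speed limit or range.

## Working session

There is one attempt and no reset: what is moved stays moved. The work goes in short steps, each a Python script; the robot and the scene stay as the last script left them, time stands still between calls to the robot, and variables do not carry over. Pictures are saved under pics/ and viewed, and the job is handed in when it is done.

```bash
mkdir -p pics; python3 - <<'E'
from station import r
import cv2,numpy as np
for n in ("scene","top"):
    s=r.snapshot(n); cv2.imwrite(f"pics/{n}0.png",cv2.resize(s["frame"][:,:,::-1],(784,588),interpolation=cv2.INTER_CUBIC))
    print(n,s["fx"],s["fy"],s["cx"],s["cy"],np.round(s["R"],3).tolist(),np.round(s["t"],3).tolist())
    np.savez(f"pics/{n}0.npz",**s)
print(r.sense()["clock"])
E
```

```text
scene 407.8199767050928 407.8199767050928 276.80742589691613 213.03457723545745 [[0.148, 0.989, -0.01], [0.562, -0.092, -0.822], [-0.814, 0.116, -0.569]] [-0.067, -0.243, 1.202]
top 454.11561238927703 454.11561238927703 279.01962188091056 207.94215922705533 [[0.008, -1.0, 0.004], [-0.987, -0.009, -0.158], [0.158, -0.003, -0.987]] [-0.025, 0.515, 0.764]
0.1
```

View pics/scene0.png

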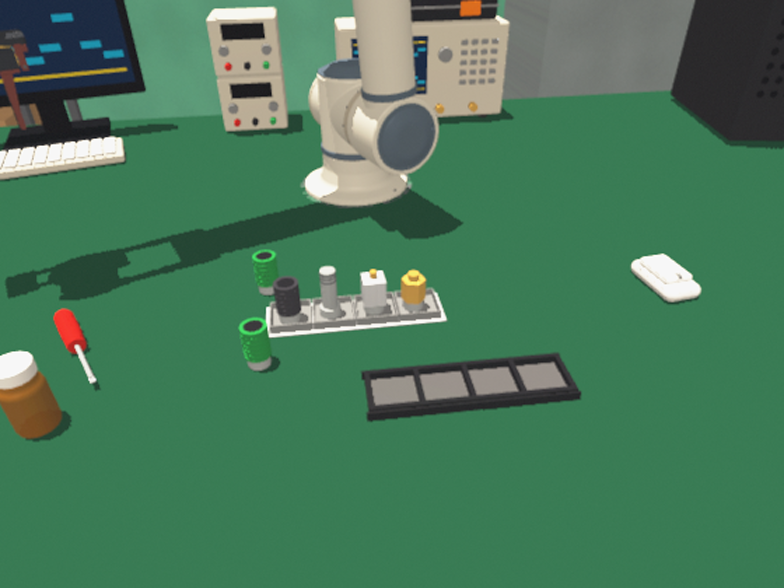

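View pics/top0.png

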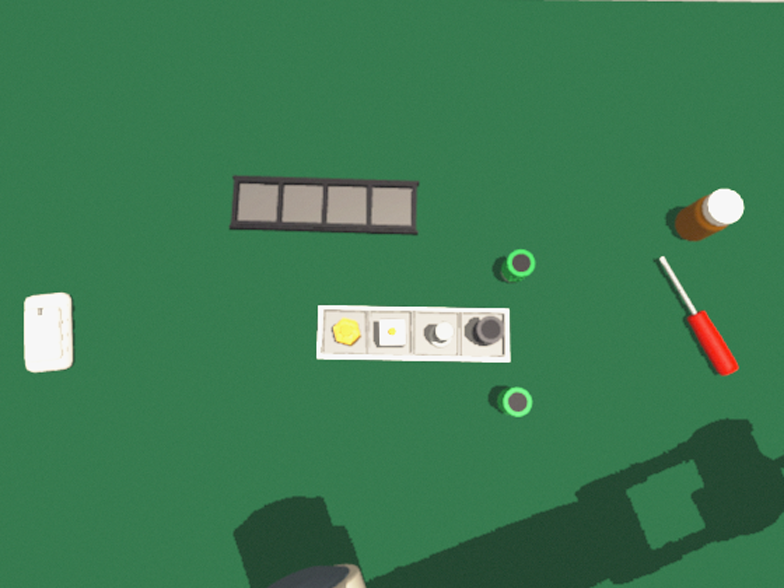

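The top view shows the hex adapter (346,332), detector box (391,332), slim barrel (441,333) and near-black finned load (488,330) in the rack, left to right. The tray is beyond it, around (325,205). Things that could be mistaken for the load are the green look-alikes at (519,265) and (516,403); I choose the near-black one in the dish at (488,330). A close crop will check that choice.

```bash
cat > h.py <<'E'
import cv2,numpy as np
def bp(s,u,v,z):
    R=np.array(s["R"]);t=np.array(s["t"]);c=-R.T@t
    d=R.T@np.array([(u-s["cx"])/s["fx"],(v-s["cy"])/s["fy"],1.]); return c+d*(z-c[2])/d[2]
def pr(s,X):
    p=np.array(s["R"])@np.array(X)+np.array(s["t"]); return np.array([s["fx"]*p[0]/p[2]+s["cx"],s["fy"]*p[1]/p[2]+s["cy"]])
E
python3 - <<'E'
from h import *
s=dict(np.load("pics/top0.npz")); f=s["frame"][:,:,::-1]
cv2.imwrite("pics/crop_top.png",cv2.resize(f[200:300,220:390],(800,471),interpolation=cv2.INTER_CUBIC))
q=dict(np.load("pics/scene0.npz"))["frame"][:,:,::-1]
cv2.imwrite("pics/crop_scene.png",cv2.resize(q[170:305,160:420],(800,415),interpolation=cv2.INTER_CUBIC))
E
```

```text
(no output)
```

View pics/crop_top.png

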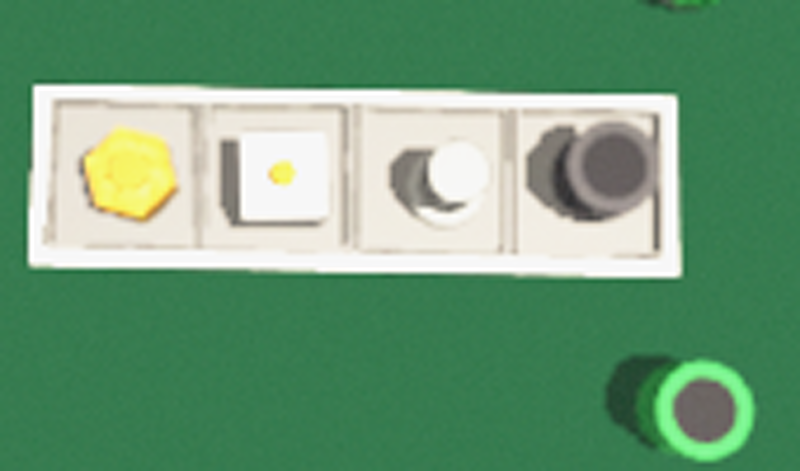

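View pics/crop_scene.png

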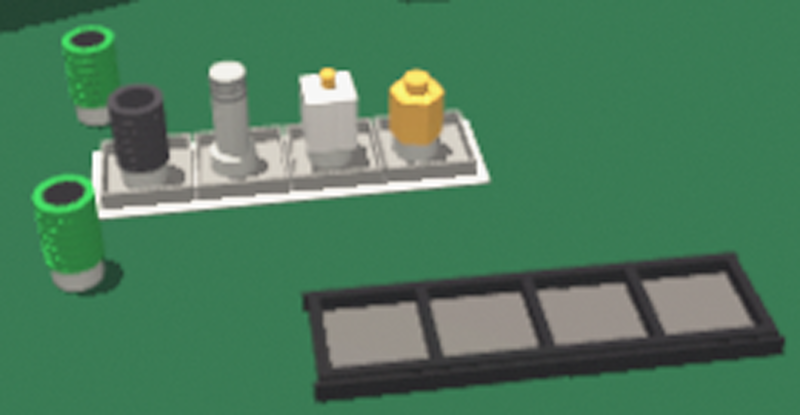

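The crops confirm the four parts in the dishes. The near-black load is rightmost in its dish, and both green look-alikes stand outside the rack. Next I compute positions from both views.

```bash
python3 - <<'E'
from h import *
T=dict(np.load("pics/top0.npz"));S=dict(np.load("pics/scene0.npz"))
tp={'hex':(127,168,.061),'box':(282,174,.069),'barrel':(458,172,.077),'load':(613,166,.065),'green':(705,410,.065)}
sp={'hex':(418,72),'box':(328,70),'barrel':(227,68),'load':(137,96),'green':(89,39)}
for k,(u,v,z) in tp.items():
    a=bp(T,u/4.706+220-.4,v/4.706+200-.4,z); b=bp(S,sp[k][0]/3.077+160-.3,sp[k][1]/3.077+170-.3,z)
    print(k,np.round(a*1e3,1),np.round(b*1e3,1))
print('green2',np.round(1e3*bp(T,520/1.4,264/1.4,.065),1))
def rect(m,z,s):
    c=max(cv2.findContours(m,cv2.RETR_EXTERNAL,cv2.CHAIN_APPROX_NONE)[0],key=cv2.contourArea)
    h=cv2.convexHull(c).reshape(-1,2); ap=cv2.minAreaRect(np.array([bp(s,u,v,z)[:2]*1e3 for u,v in h],np.float32))
    return ap
f=T["frame"].astype(int); g=f[:,:,1]-f[:,:,0]
m=((g<25)&(f.sum(2)>0)).astype(np.uint8)
roi=np.zeros_like(m);roi[215:262,222:370]=1; print('rack',rect(m*roi,.003,T))
roi[:]=0;roi[120:172,158:305]=1; print('tray',rect(m*roi,.015,T))
f=S["frame"].astype(int); m=((f[:,:,1]-f[:,:,0])<25).astype(np.uint8)
roi[:]=0;roi[248:302,250:420]=1;print('tray scene',rect(m*roi,.015,S))
E
```

```text
hex [464.   34.4  61. ] [458.2  36.8  61. ]
box [461.5 -22.   69. ] [459.2 -20.9  69. ]
barrel [462.  -84.6  77. ] [459.5 -83.5  77. ]
load [ 465.8 -141.7   65. ] [ 463.5 -139.9   65. ]
green [ 379. -173.   65.] [ 388.3 -171.    65. ]
green2 [ 546.6 -180.5   65. ]
rack ((465.7557678222656, -50.55482482910156), (253.40847778320312, 71.42377471923828), 89.45584106445312)
tray ((636.0440063476562, 69.63493347167969), (248.70095825195312, 73.8025894165039), 88.7309341430664)
tray scene ((646.2083129882812, 68.2501449584961), (249.408203125, 82.25244140625), 88.73143768310547)
```

```bash
python3 - <<'E'
from station import r
from h import *
T=dict(np.load("pics/top0.npz")); f=cv2.resize(T["frame"][:,:,::-1],None,fx=3,fy=3,interpolation=cv2.INTER_CUBIC)[330:830,420:1180].copy()
def draw(c,yaw,hx,hy,z,col):
    a=np.deg2rad(yaw);R=np.array([[np.cos(a),-np.sin(a)],[np.sin(a),np.cos(a)]])
    P=[pr(T,[*(np.array(c)+R@np.array(p)),z])*3+1-[420,330] for p in ((hx,hy),(hx,-hy),(-hx,-hy),(-hx,hy))]
    cv2.polylines(f,[np.int32(P)],True,col,1)
draw((.4657,-.0505),-.5,.035,.126,.003,(0,0,255)); draw((.636,.0696),-1.27,.036,.126,.015,(0,0,255))
for k in range(4):
    a=np.deg2rad(-1.27);y=.09-.06*k
    draw((.636-np.sin(a)*y,.0696+np.cos(a)*y),-1.27,.027,.027,.015,(255,0,0))
cv2.imwrite("pics/ov.png",f)
for y in (90,-90): print(y,r.inverse_kinematics([.465,-.05,.4],[180,0,y]),r.inverse_kinematics([.636,.16,.25],[180,0,y]))
print(r.sense()["orientation"])
E
```

```text
90 [-10.30629184 -15.26971284  90.29551505   0.         104.97419779
 -10.30629184] [ 1.11492415e+01  1.50764056e+01  7.52038886e+01 -2.54444375e-14
  8.97197059e+01  1.11492415e+01]
-90 None None
[-1.79902032e+02 -3.94432234e-03  2.45668254e+01]
```

View pics/ov.png

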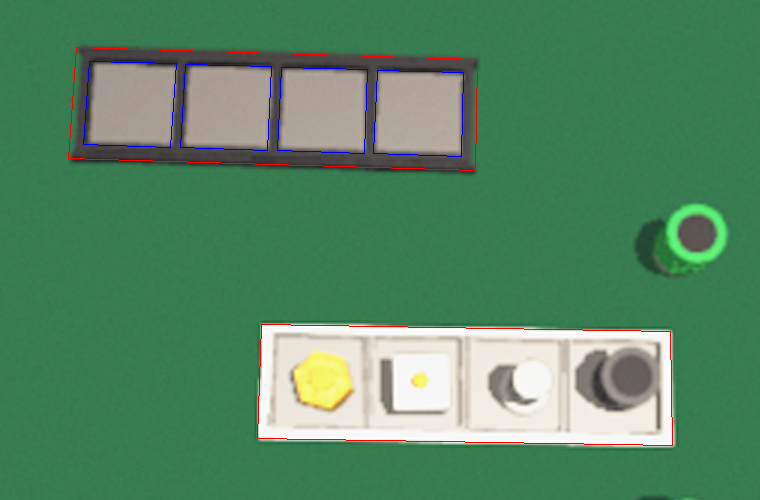

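The overlay matches: the tray outline and compartments sit on (75–477, 47–170), and the rack outline on (258–673, 324–445). Next I go above the rack and use the wrist camera to get the hex and box yaw.

```bash
python3 - <<'E'
from station import r
from h import *
r.reach([.465,.006,.34],[180,0,90])
s=r.snapshot("wrist"); np.savez("pics/w1.npz",**s)
print(s["fx"],s["cx"],s["cy"],np.round(s["R"],3).tolist(),np.round(-np.array(s["R"]).T@s["t"],3),r.sense()["clock"],r.sense()["tcp_pos"])
cv2.imwrite("pics/w1.png",cv2.resize(s["frame"][:,:,::-1],(784,588),interpolation=cv2.INTER_CUBIC))
# rectify: metric map of plane z
def ortho(s,z,x0,x1,y0,y1,mm=.4):
    xs=np.arange(x1,x0,-mm*1e-3); ys=np.arange(y1,y0,-mm*1e-3)
    X,Y=np.meshgrid(xs,ys,indexing='ij'); P=np.stack([X,Y,np.full_like(X,z)],-1)@np.array(s["R"]).T+s["t"]
    rr=np.hypot(P[...,0],P[...,1]); th=np.arctan2(rr,P[...,2]); k=s["fx"]*th/np.maximum(rr,1e-9)
    return cv2.remap(s["frame"][:,:,::-1].copy(),(P[...,0]*k+s["cx"]).astype(np.float32),(P[...,1]*k+s["cy"]).astype(np.float32),cv2.INTER_CUBIC)
a=ortho(s,.051,.43,.50,-.06,.07,.25); b=ortho(s,.059,.43,.50,-.06,.07,.25)
cv2.imwrite("pics/o1.png",np.vstack([a,b]))
E
```

```text
325.19226210127806 282.4564301490004 208.10674246659536 [[1.0, -0.002, 0.001], [-0.002, -0.955, 0.296], [0.0, -0.296, -0.955]] [0.466 0.087 0.319] 2.2833 [0.4651469  0.00530081 0.34012641]
```

View pics/w1.png

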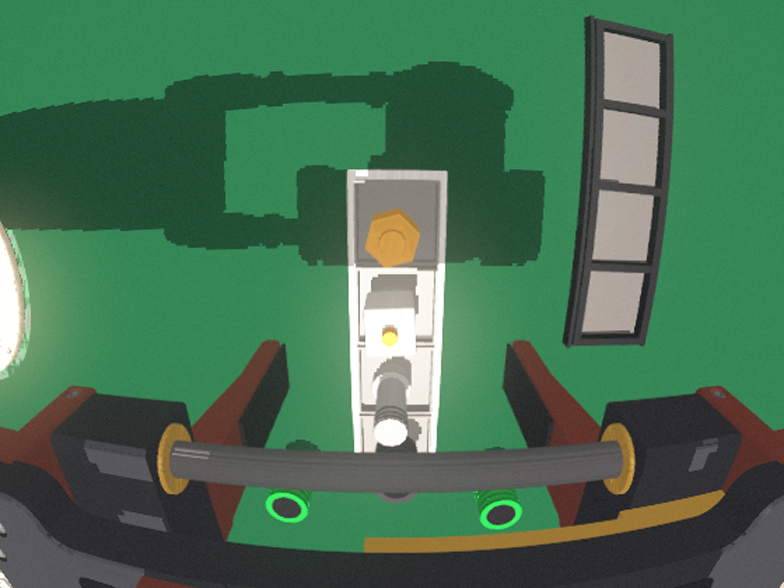

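View pics/o1.png

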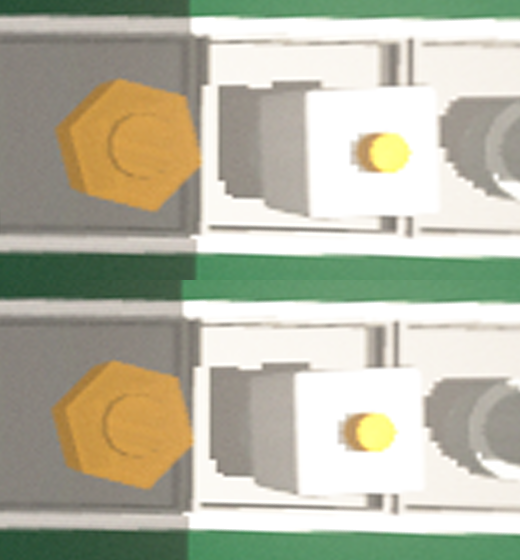

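The wrist view shows the hex (390,237) turned about −14° and the box (390,338) near 0°. Positions agree with the top view to within 2 mm. I pick the hex first.

```bash
cat >> h.py <<'E'
RACK=(.4657,-.0505); TRAY=np.array([.636,.0696]); TY=np.deg2rad(-1.0)
def comp(y): return TRAY+y*np.array([-np.sin(TY),np.cos(TY)])
def pick(r,x,y,z,jaw,sq=20):
    o=[180,0,90+jaw]; z+=.163
    r.let_go(); r.reach([x,y,z+.075],o); r.servo_line([x,y,z],speed=.08)
    p=r.sense()['tcp_pos']; r.grab(sq); r.wait(.2); s=r.sense()
    print('grab',np.round(p,4),'open',round(s['opening'],4),np.round(s['contact_force'],2),s['clock'])
def lift(r,x,y,z):
    r.servo_line([x,y,z+.163+.095],speed=.12); s=r.sense(); print('lift',round(s['opening'],4),np.round(s['contact_force'],2))
def place(r,yc,z,jaw=-1.0):
    x,y=comp(yc); o=[180,0,90+jaw]; z+=.163
    r.reach([x,y,z+.095],o); r.servo_line([x,y,z+.012],speed=.12); r.wait(.2)
    f0=r.sense()['contact_force'][2]
    for d in np.arange(.010,-.0025,-.001):
        r.servo_line([x,y,z+d],speed=.03); f=r.sense()['contact_force'][2]
        if f-f0>1.2: break
    s=r.sense(); print('down',d,np.round(s['tcp_pos'],4),f0,f,s['opening'])
    return x,y,z
def release(r,x,y,z):
    r.let_go(); r.wait(.3); r.servo_line([x,y,z+.09],speed=.12); s=r.sense(); print('rel',s['opening'],s['clock'])
def look(r,n):
    ims=[]
    for c in ("top","scene"):
        s=r.snapshot(c); np.savez(f"pics/{c}_{n}.npz",**s); f=s["frame"][:,:,::-1]
        f=f[100:310,140:420] if c=="top" else f[150:318,160:440]
        ims.append(cv2.resize(f,None,fx=1.5,fy=1.5,interpolation=cv2.INTER_CUBIC))
    cv2.imwrite(f"pics/look_{n}.png",np.vstack(ims))
E
python3 - <<'E'
from station import r
from h import *
pick(r,.4637,.035,.040,-13.5); lift(r,.4637,.035,.040)
look(r,"hex")
E
```

```text
grab [0.4639 0.035  0.2037] open 0.0295 [-0.25  0.03  0.  ] 5.1
lift 0.0299 [-0.19 -0.28 -2.45]
```

View pics/look_hex.png

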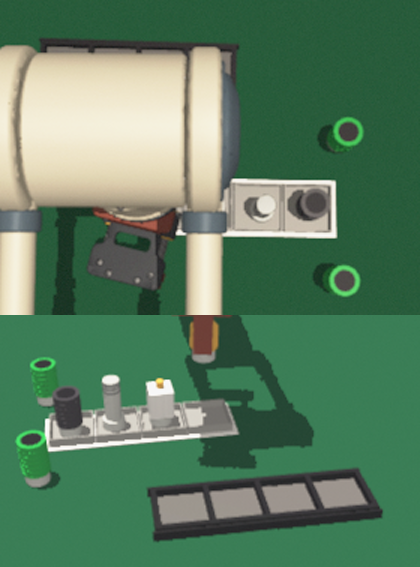

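The hex is held: opening 30 mm, and its dish at (205,415) is empty. I place it in the rightmost compartment (tray y = −90).

```bash
python3 - <<'E'
from station import r
from h import *
p=place(r,-.09,.040); look(r,"hex1"); release(r,*p); look(r,"hex2")
E
```

```text
down 0.006000000000000004 [ 0.6344 -0.0204  0.2089] -1.900140703295991 -0.6078672686819291 0.03027011758039075
rel 0.0877709043509811 11.4333
```

View pics/look_hex2.png

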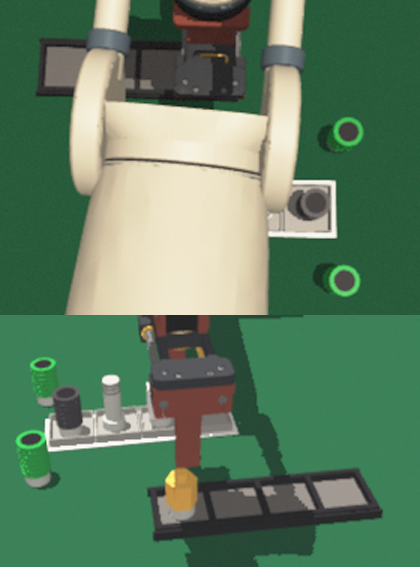

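The stop came about 5 mm above the expected height, so I compare the images from before and after release.

```bash
python3 - <<'E'
from h import *
a=[cv2.resize(np.load(f"pics/scene_hex{i}.npz")["frame"][215:295,230:310][:,:,::-1],(400,400),interpolation=cv2.INTER_CUBIC) for i in (1,2)]
cv2.imwrite("pics/cmp.png",np.hstack(a))
E
```

```text
(no output)
```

View pics/cmp.png

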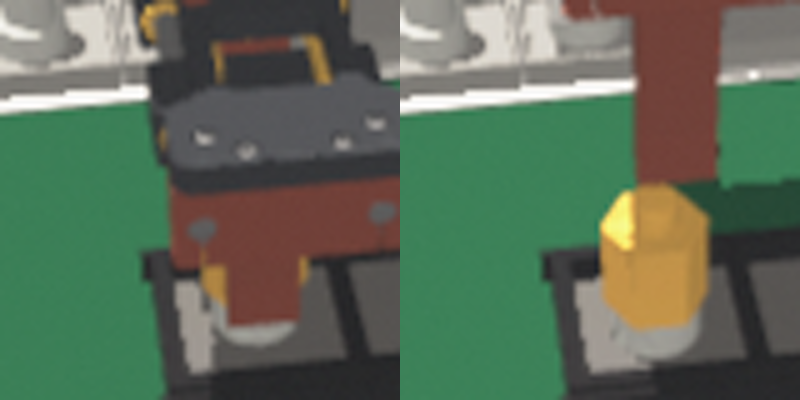

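The nut's lower edge moved from row 347 to row 360, so the hex really did drop about 5 mm. Motion noise set off my force threshold early. It stands upright in the compartment. For the rest I descend by position, since the floor heights are equal, and use a settled force only as a guard.

```bash
cat >> h.py <<'E'
def place(r,yc,z,jaw=-1.0):
    x,y=comp(yc); o=[180,0,90+jaw]; z+=.163
    r.reach([x,y,z+.095],o); r.servo_line([x,y,z+.010],speed=.12); r.wait(.3)
    f0=r.sense()['contact_force'][2]
    for d in (.004,.002,.001,0,-.0005,-.001,-.0015):
        r.servo_line([x,y,z+d],speed=.02); r.wait(.25); f=r.sense()['contact_force'][2]
        print(d,round(f,2),round(r.sense()['tcp_pos'][2],4))
        if f-f0>1.0 and d<=.002: break
    print('down f0',f0,r.sense()['opening'],r.sense()['tcp_pos'])
    return x,y,z
E
python3 - <<'E'
from station import r
from h import *
pick(r,.462,-.021,.042,-0.5); lift(r,.462,-.021,.042)
p=place(r,-.03,.042); look(r,"box1")
E
```

```text
grab [ 0.4622 -0.021   0.2057] open 0.0325 [-0.73 -0.15 -0.81] 14.6583
lift 0.0323 [-0.55  0.19 -1.45]
0.004 -1.89 0.2091
0.002 -1.75 0.207
0.001 -1.76 0.206
0 -1.12 0.205
-0.0005 4.37 0.205
down f0 -1.760804554575123 0.032210776502747125 [0.63547532 0.0396249  0.20498794]
```

View pics/look_box1.png

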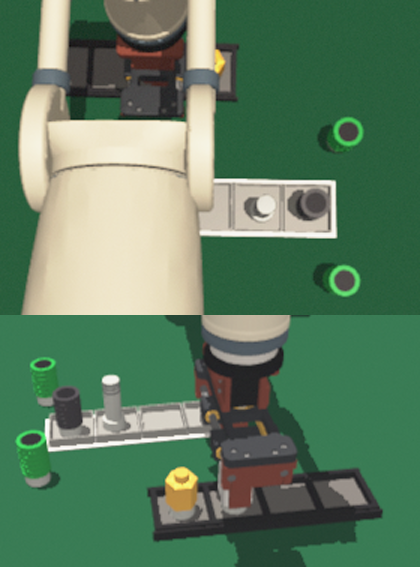

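The box touched down at exactly the expected height and is in the second compartment beside the hex. I release it and do the barrel.

```bash
python3 - <<'E'
from station import r
from h import *
x,y=comp(-.03); release(r,x,y,.205)
pick(r,.4618,-.0845,.045,-0.5); lift(r,.4618,-.0845,.045)
p=place(r,.03,.045); look(r,"bar1")
E
```

```text
rel 0.08807791930361618 22.5
grab [ 0.462  -0.0846  0.2087] open 0.0214 [-0.41  0.62 -0.4 ] 25.8917
lift 0.0215 [-0.23 -0.36 -1.38]
0.004 -2.28 0.2122
0.002 -1.2 0.21
0.001 -1.06 0.209
0 -1.57 0.208
-0.0005 3.78 0.208
down f0 -2.054893167692079 0.021822917030046806 [0.63652374 0.09961057 0.2079931 ]
```

View pics/look_bar1.png

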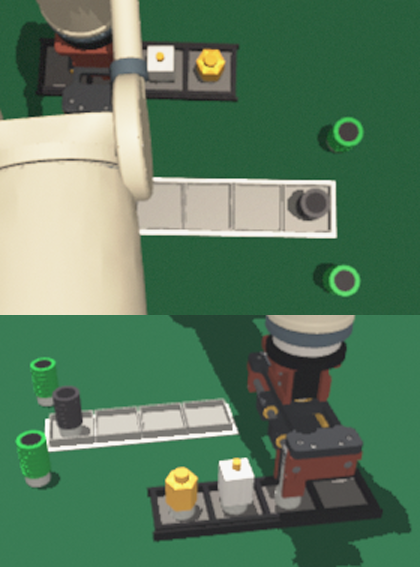

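The hex (181,490) and box (237,485) stand in place, and the barrel is at its compartment. I release it and pick the load. The open fingers span x 0.408–0.522 and y −0.151 to −0.131, clear of both green parts.

```bash
python3 - <<'E'
from station import r
from h import *
x,y=comp(.03); release(r,x,y,.208)
pick(r,.4650,-.1415,.042,-0.5); lift(r,.4650,-.1415,.042)
p=place(r,.09,.042); look(r,"load1"); release(r,*p)
r.reach([.40,-.35,.40],[180,0,60]); r.wait(.5); look(r,"end"); print(r.sense()['clock'])
for c in("top","scene"): 
    f=np.load(f"pics/{c}_end.npz")["frame"][:,:,::-1]; cv2.imwrite(f"pics/end_{c}.png",cv2.resize(f[115:305,150:390] if c=="top" else f[160:320,160:430],(790,600 if c=="top" else 468),interpolation=cv2.INTER_CUBIC))
E
```

```text
rel 0.0877038513276093 34.1
grab [ 0.4652 -0.1416  0.2057] open 0.0339 [-0.18  0.34  0.33] 37.625
lift 0.0335 [ 0.81 -0.16 -1.59]
0.004 -0.71 0.2091
0.002 -2.22 0.2071
0.001 -1.8 0.206
0 -1.5 0.2051
-0.0005 3.94 0.205
down f0 -0.8677396538382266 0.03359373937087129 [0.63757968 0.15957461 0.20500738]
rel 0.08743049711839486 45.9917
48.65
```

View pics/end_top.png

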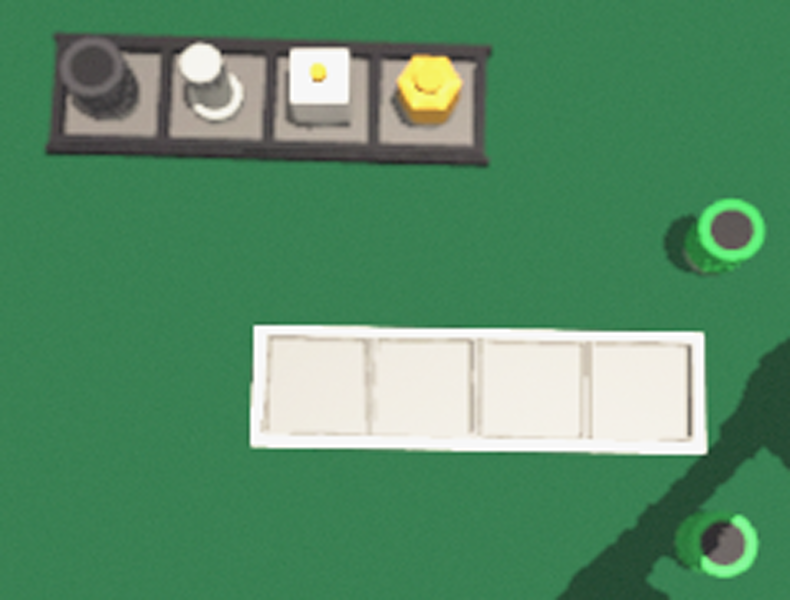

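View pics/end_scene.png

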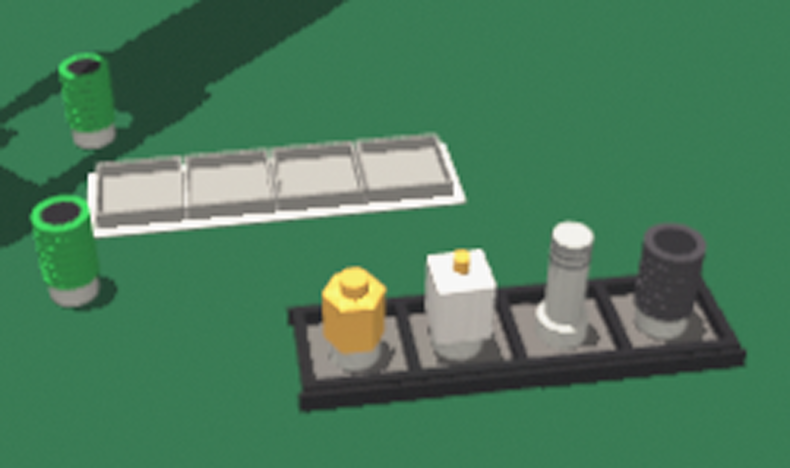

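All four stand upright in the tray. In the top view, left to right, they are load (98,80), barrel (212,80), box (320,88) and hex (428,90), the reverse of the start. The dishes are empty and the green parts untouched.

```bash
python3 -c "
from station import r
r.hand_in(); print(r.sense()['clock'])"
```

```text
the job is handed in; nothing more can be done
the job is handed in; nothing more can be done
```

I moved all four parts into the tray in reverse order and handed the job in at about 49 s of the 90 s allowed. Seen from the robot, the tray now reads load, barrel, box, hex from left to right; the rack held hex, box, barrel, load.

**Last checks:** the final top and scene pictures show every part upright in its own compartment, all four dishes empty, both green look-alikes still in place and the arm well clear. I took no second picture to confirm that nothing was still moving.

**What went wrong:** the hex adapter was not set down properly. A false force trigger released it about 5 mm above the floor, and it dropped that distance, landing upright. I corrected the descent, and the box, barrel and load were each released only after touching down at the expected height, with about 5 to 6 N of contact.

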